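Fetch the spice jar from behind

TASK

The red-capped spice jar is standing in the back row of the wooden condiment rack, hidden behind something taller. Take the one thing that stands in front of it out of the rack and stand it upright to one side, off the tray; stand the spice jar upright on the round tray, clear of what lies there; then put the thing you took out back in the same slot where it was. Do not take anything else out of the rack, knock anything over or push the other things about.

Things in the scene. Friction and masses are not known exactly. Their poses are not given: they have to be found in the camera images.
- rack: Fixed light-wood condiment rack, 280 mm wide (y), x from -81 to +69 mm; origin: centre of its underside on the worktop; +x points to its back, +y to its left as the robot sees it. Three lanes at y = -92, 0, +92 mm, each two deep. Floor 8 mm thick; lips 20 mm high along the front and back edge, open above them.
- front_slot (a point): Centre of the middle front slot's floor, at x = -36, z = 8 mm of the rack. The three front slots are 76 mm wide, between partitions 44 mm high that run along x. Each holds one tall thing, 2 to 20 mm from the thing behind it: no finger fits between.
- back_pocket (a point): Centre of the middle back pocket's floor, at x = +26, z = 8 mm of the rack. The three back pockets are 62 mm wide between walls 100 mm high (x = +3 to +61 mm of the rack), so no finger fits beside the spice jar. With the front slot empty it can be gripped from above, one finger before and one behind it.
- tray: Fixed round dark-wood tray on the cold hob, turned by up to 60 degrees; outside diameter 210 mm, rim top 16 mm above the worktop, rim 5 mm thick, flat inner floor of about 94 mm radius at 6 mm above the worktop. Origin: centre of its underside, 2 mm below the worktop level. z up. The lemon and the garlic lie on the half round its +x, the other half is free. A microwave hangs over the hob from x = 0.58 back, its underside 0.44 m above the worktop.
- spice_jar: The jar to fetch: red-capped spice jar, 110 g, 106 mm tall, body 42 mm and cap 45 mm across (cap from 85 mm up to 106 mm). Origin: centre of its underside; z up. In the back pocket of any of the three lanes.
- flour_shaker: Shiny steel flour shaker, 300 g (may vary 20 %), 127 mm tall, straight cylinder 62 mm across up to 100 mm height, dark 63 mm collar to 110 mm, domed top above. Origin: centre of its underside; z up. In the front slot of any lane.
- pepper_mill: Brown wooden pepper mill, 180 g (may vary 20 %), 150 mm tall, foot 58 mm across tapering to 47 mm at 108 mm height, then a rigid round head 50 mm across with its widest part 115 to 122 mm above the foot. Origin: centre of its underside; z up. In the front slot of any lane.
- canister: Blue ceramic canister with a fixed wooden lid, 350 g (may vary 20 %), straight cylinder 60 mm across, lid 61 mm across from 108 to 124 mm height, knob on top to 134 mm. Origin: centre of its underside; z up. In the front slot of any lane.
- salt_shaker: Glass salt shaker with a grey top, 90 mm tall, 44 mm across; stays in a back pocket of the rack. Origin: centre of its underside.
- lemon_back: Lemon, 71 x 53 x 51 mm; stays in a back pocket of the rack. Origin: its lowest point as it first lay.
- lemon_tray: Lemon, 72 x 57 x 58 mm high, long along its x; lies on the tray and stays there. Origin: its lowest point as it first lay.
- garlic: Garlic bulb, 56 mm across and 56 mm high; lies on the tray and stays there. Origin: centre of its underside.
- tin: Green and gold food tin, 75 mm across, 58 mm high; stands on the worktop between rack and tray and stays there. Origin: centre of its underside. The worktop (z = 0) is free round it: from its front edge at x = 0.34, and from y = -0.10, where the hob begins 2 mm lower, to the rack.

How it is judged:
On the way, in this order (a step that is already met when the one before it is completed fails the run):
1. the thing in front of the spice jar stands upright and released outside the rack and off the tray, the spice jar still in its pocket (((distance of flour_shaker from where it was at the start of the episode above 0.1 m and horizontal distance between flour_shaker and tray above 0.11 m and height (world z) of flour_shaker below 0.006 m and angle between flour_shaker's own z axis and vertical below 0.12 rad and linear speed of flour_shaker below 0.02 m/s and contact force between the fingers and flour_shaker below 0.1 N) or (distance of pepper_mill from where it was at the start of the episode above 0.1 m and horizontal distance between pepper_mill and tray above 0.11 m and height (world z) of pepper_mill below 0.006 m and angle between pepper_mill's own z axis and vertical below 0.12 rad and linear speed of pepper_mill below 0.02 m/s and contact force between the fingers and pepper_mill below 0.1 N) or (distance of canister from where it was at the start of the episode above 0.1 m and horizontal distance between canister and tray above 0.11 m and height (world z) of canister below 0.006 m and angle between canister's own z axis and vertical below 0.12 rad and linear speed of canister below 0.02 m/s and contact force between the fingers and canister below 0.1 N)) and distance of spice_jar from where it was at the start of the episode below 0.04 m), for 0.2 s.
2. the spice jar stands upright and released on the tray, while the front thing is still out (horizontal distance between spice_jar and tray below 0.08 m and height (world z) of spice_jar below 0.016 m and angle between spice_jar's own z axis and vertical below 0.12 rad and linear speed of spice_jar below 0.02 m/s and contact force between the fingers and spice_jar below 0.1 N and distance of any of flour_shaker, pepper_mill, canister from where it was at the start of the episode above 0.06 m), for 0.2 s.
At the end, for the whole second after the job is handed in: Spice jar upright (7 degrees) on the tray floor, centre within 80 mm of the tray's; flour shaker, mill and canister upright in the rack within 20 mm of their starts; salt shaker, lemons, garlic and tin within 30 mm of theirs; jar and the three front things released and at rest (horizontal distance between spice_jar and tray below 0.08 m and height (world z) of spice_jar below 0.016 m and angle between each of spice_jar, flour_shaker, pepper_mill, canister's own z axis and vertical below 0.12 rad and linear speed of each of spice_jar, flour_shaker, pepper_mill, canister below 0.02 m/s and contact force between the fingers and spice_jar below 0.1 N and distance of each of flour_shaker, pepper_mill, canister from where it was at the start of the episode below 0.02 m and contact force between the fingers and flour_shaker below 0.1 N and contact force between the fingers and pepper_mill below 0.1 N and contact force between the fingers and canister below 0.1 N and distance of each of salt_shaker, lemon_back, lemon_tray, garlic, tin from where it was at the start of the episode below 0.03 m); the robot touches nothing.
It fails at once if the spice jar, a front thing, the salt shaker or the tin is knocked over (tilted more than 35 degrees) (angle between any of flour_shaker, pepper_mill, canister, spice_jar, salt_shaker, tin's own z axis and vertical above 0.6 rad).
It fails at once if a bystander (salt shaker, either lemon, garlic, tin) is pushed more than 40 mm from its start (distance of any of salt_shaker, lemon_back, lemon_tray, garlic, tin from where it was at the start of the episode above 0.04 m).
It fails at once if two of the front things are out of their slots at once (each more than 50 mm from its start) (distance of each of flour_shaker, pepper_mill from where it was at the start of the episode above 0.05 m or distance of each of pepper_mill, canister from where it was at the start of the episode above 0.05 m or distance of each of flour_shaker, canister from where it was at the start of the episode above 0.05 m).
It also fails if it takes over 66 s, if anything falls off the work surface, if the arm or the gripper's body presses on something with over 40 N, if the wrist force passes 120 N, or if a joint passes its speed limit or range.

ROBOT

A 6-joint arm with a two-finger parallel gripper is mounted at the origin on a cart in front of the work surface, level with it; the furniture and walls round the work are solid. World frame = base frame: x ahead of the robot, y to its left, z up, the work surface at z = 0. Lengths are in m, angles in rad, forces in N, time in s.
With the tool pointing down it reaches from about 0.4 to 0.825 m from the base axis. Payload 7 kg.
Tool frame: the origin (TCP) lies between the finger pads; the fingertips stand 22 mm ahead of it and the grasp point (between the pads) lies 3 mm ahead of it; z points along the fingers, y is the direction in which the jaws open and shut (so a half turn about z gives the same grasp; the last joint's range is limited). The gripper opens to 88 mm and grips with 3 to 60 N. Pads are 19 mm wide; open, the fingers measure 130 mm over their backs; the gripper's body (78 mm by 193 mm) begins 47 mm behind the grasp point.
Start: joints at [-0.821, 0.359, 0.012, 0, -1.224, -0.288], TCP at [0.301, -0.604, 0.249] pointing down, gripper open.
Joint ranges: [-3.07, 3.07], [-1.43, 2.12], [-1.02, 1.25], [-3.03, 1.67], [-3.05, -0], [-3.03, 3.03]. Speed limits (rad/s): [2.39, 2.39, 3.01, 3.14, 3.14, 3.14].

INTERFACE

Orientations are given as [roll, pitch, yaw] about the fixed x, y, z axes, in that order (R = Rz(yaw) Ry(pitch) Rx(roll)).
In Python, from station import * gives the robot as it stands. The module is installed in compiled form; this text tells all that it offers.
- The arm moves only by the tool move_arm, never from a script. Its argument "rows" is a list of rows, each an object with "delta_rot": the turn, a rotation vector about the world's x, y, z in degrees, a list of three; "delta_pos": the shift along the world's x, y, z in cm, a list of three; "hand": the finger opening in cm, from 0 to 8.76. A call has exactly 10 rows; each row shifts and turns the commanded pose from where the row before left it; what a row does not reach is not made up. A row lasts 1/10 s, in which the tool goes at most 50 mm and 8.59 degrees, less where a joint would pass 70% of its speed; a pose out of reach is approached as far as the arm can. A call is refused whole if a number of a shift passes 5 or a number of a turn 8.59, either way. A call with a gripper value outside its range is refused whole. The fingers move at their own pace and stop on an object; "force" is the grip in N (left out, the last holds). Time passes only in rows, so rows that do not move let the fingers close, or fill a call up. It gives the time, the measured TCP pose, the force and the opening at its end, in the units of the state.
- get_state(): the state, without advancing time (a new reading comes with each control period).
- grab_frame(name): name is "scene" or "top"; returns the picture (384x512x3 uint8, blue, green, red); there is no depth.
- camera_info(name): a dict with "camera_matrix" (3x3 intrinsics, pixels), "dist" ([k1, k2, p1, p2, k3] as OpenCV has them; the pictures are not rectified), "world_from_camera" (4x4, takes a point from camera to world coordinates). Camera axes: x right, y down, z forward; pixel columns grow to the right and rows downward; lengths in m; the calibration is good to about 2 mm. A picture is of the moment at which its call begins. camera_info takes no time and is no camera call.
- job_done(): hands the job in, once; it reports no verdict.
The state is a dict: "t": time; "q": joint angles; "qd": joint speeds; "joint_efforts": joint torques, N m; "eef_pos": TCP position; "ee_rot": TCP orientation; "force": force on the tool from outside, world axes, zero at the start; "moment": the same for the moment, N m; "width": finger opening in m.
Only numpy, scipy, OpenCV 4.12 (cv2) and the standard library are available. Lean on these libraries where they do the work, as an engineer would, in place of code of your own. Each camera call takes 0.05 s, during which the arm holds its last target.

## Working session

There is one attempt and no reset: what is moved stays moved. The work goes in short steps, Python scripts to look and compute and a tool call to move; the robot and the scene stay as the last step left them, time stands still between calls to the robot, and variables do not carry over. Pictures are saved under pics/ and viewed, and the job is handed in when it is done.

Besides the shell and the picture viewer there is one more tool, called as name(argument=value, ...) on one line, values as JSON. move_arm: Moves the arm, as the interface text tells. Its arguments: {"type":"object","properties":{"rows":{"type":"array"},"force":{"type":"number"}},"required":["rows"]}

```bash
mkdir -p pics; python3 - <<'E'
from station import *
import cv2
for n in("scene","top"):
    cv2.imwrite(f"pics/{n}0.png",cv2.resize(grab_frame(n),(800,600),interpolation=cv2.INTER_CUBIC))
    i=camera_info(n);print(n,i)
print(get_state())
E
```

```text
scene {'camera_matrix': array([[453.97307547,   0.        , 255.06735431],
       [  0.        , 453.97307547, 181.93198747],
       [  0.        ,   0.        ,   1.        ]]), 'dist': array([-0.04475047,  0.        ,  0.        ,  0.        ,  0.        ]), 'world_from_camera': array([[-0.93323854, -0.28486173,  0.2189055 ,  0.19971813],
       [-0.3592135 ,  0.74940882, -0.55619428,  0.844789  ],
       [-0.00561124, -0.59769575, -0.80170338,  1.24057534],
       [ 0.        ,  0.        ,  0.        ,  1.        ]])}
top {'camera_matrix': array([[371.05105362,   0.        , 255.16957573],
       [  0.        , 371.05105362, 194.75297762],
       [  0.        ,   0.        ,   1.        ]]), 'dist': array([-0.02979462,  0.        ,  0.        ,  0.        ,  0.        ]), 'world_from_camera': array([[ 0.02338018, -0.99635398,  0.08204948,  0.42232041],
       [-0.99969096, -0.022607  ,  0.01033997,  0.00938494],
       [-0.00844737, -0.08226587, -0.99657462,  1.17201269],
       [ 0.        ,  0.        ,  0.        ,  1.        ]])}
{'t': 0.1, 'q': array([-8.20904307e-01,  3.59302394e-01,  1.11573019e-02, -3.01293215e-04,
       -1.22410050e+00, -2.88079535e-01]), 'qd': array([-0.00054272, -0.00240931,  0.00172835,  0.00155976, -0.0007305 ,
        0.00096691]), 'joint_efforts': array([-1.21254881e-03, -5.84160125e+01,  2.93753403e+01,  7.01544017e+00,
        1.01822478e-02, -2.98039515e-05]), 'eef_pos': array([ 0.30054575, -0.60394881,  0.24772895]), 'ee_rot': array([ 3.14012263e+00, -1.40209872e-04, -2.67988265e+00]), 'force': array([-0.12064419,  0.76413466,  0.36781221]), 'moment': array([ 0.01341622, -0.02004663, -0.03229688]), 'width': 0.08766768777221207}
```

View pics/scene0.png

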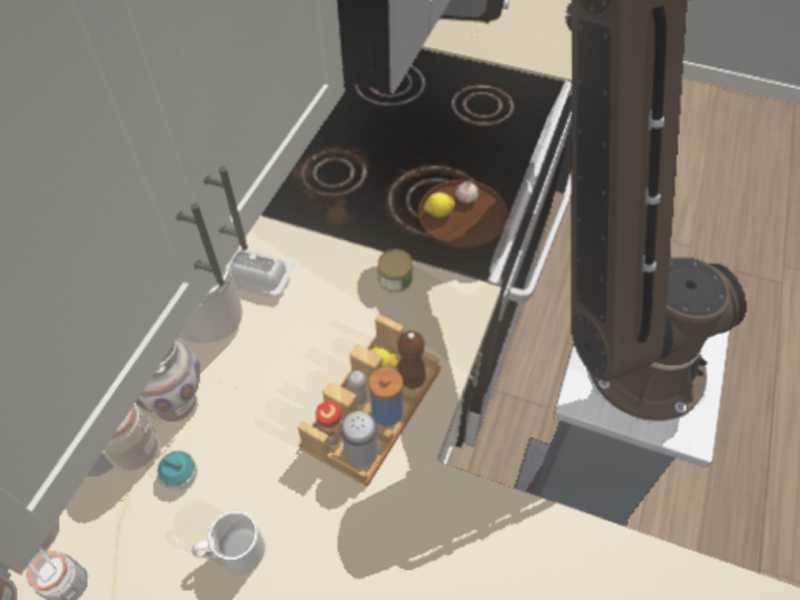

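View pics/top0.png

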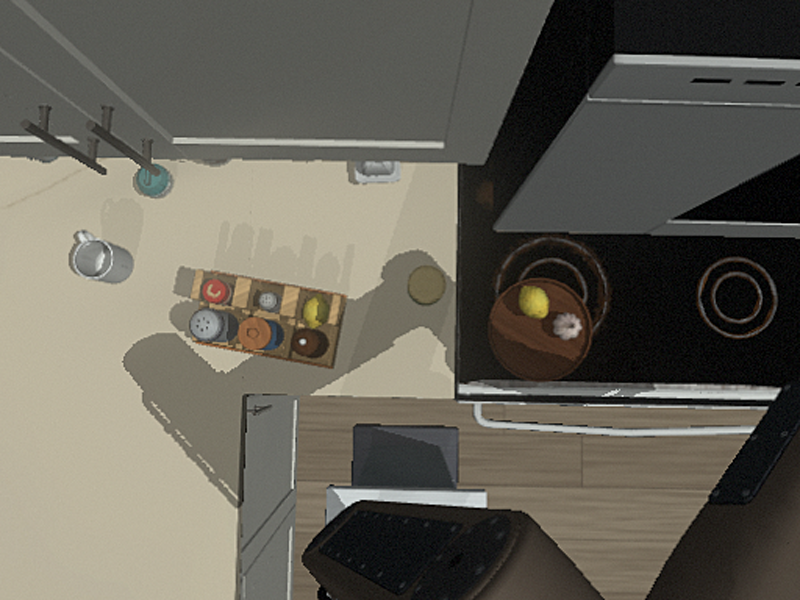

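The red cap (top picture, about 216,291) is in the left lane, behind the steel flour shaker (207,324). The rack is turned a little. Next I'll enlarge the crops.

```bash
cat > h.py <<'E'
import numpy as np,cv2
from station import *
def ray(n,u,v):
    i=camera_info(n);p=cv2.undistortPoints(np.array([[[u,v]]],float),i["camera_matrix"],i["dist"])[0,0]
    T=i["world_from_camera"];return T[:3,3],T[:3,:3]@np.array([p[0],p[1],1.])
def atz(n,u,v,z):
    o,d=ray(n,u,v);return (o+d*(z-o[2])/d[2])
def proj(n,P):
    i=camera_info(n);M=np.linalg.inv(i["world_from_camera"])
    r=cv2.Rodrigues(M[:3,:3])[0]
    return cv2.projectPoints(np.array(P,float).reshape(-1,1,3),r,M[:3,3],i["camera_matrix"],i["dist"])[0][:,0]
def crop(img,u0,v0,w,h,s,f):
    c=cv2.resize(img[v0:v0+h,u0:u0+w],None,fx=s,fy=s,interpolation=cv2.INTER_CUBIC)
    for k in range(0,w,10):
        cv2.line(c,(k*s,0),(k*s,6 if k%50 else 14),(0,0,255),1);
        if k%20==0: cv2.putText(c,str(u0+k),(k*s,24),0,.4,(0,0,255),1)
    for k in range(0,h,10):
        cv2.line(c,(0,k*s),(6,k*s),(0,0,255),1)
        if k%20==0: cv2.putText(c,str(v0+k),(8,k*s+4),0,.4,(0,0,255),1)
    cv2.imwrite(f,c)
E
python3 - <<'E'
from h import *
t=grab_frame("top");cv2.imwrite("t0.png",t);s=grab_frame("scene");cv2.imwrite("s0.png",s)
crop(t,110,160,120,85,6,"pics/tc.png")
crop(s,180,195,115,115,5,"pics/sc.png")
crop(t,255,155,135,95,5,"pics/tt.png")
E
```

```text
(no output)
```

View pics/tc.png

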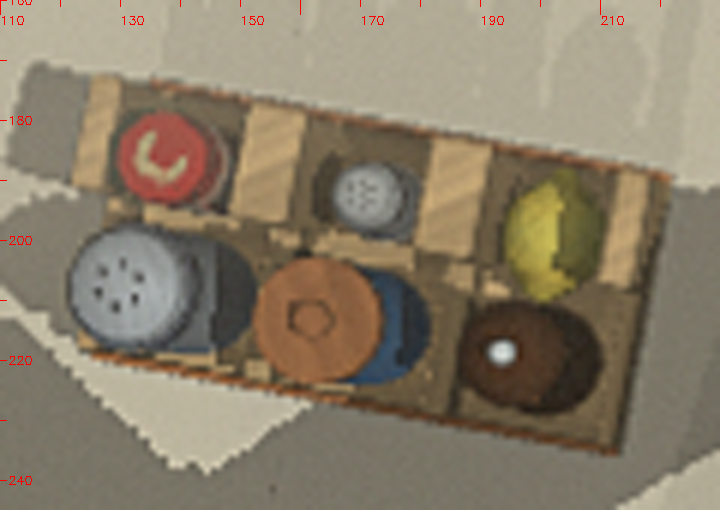

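View pics/sc.png

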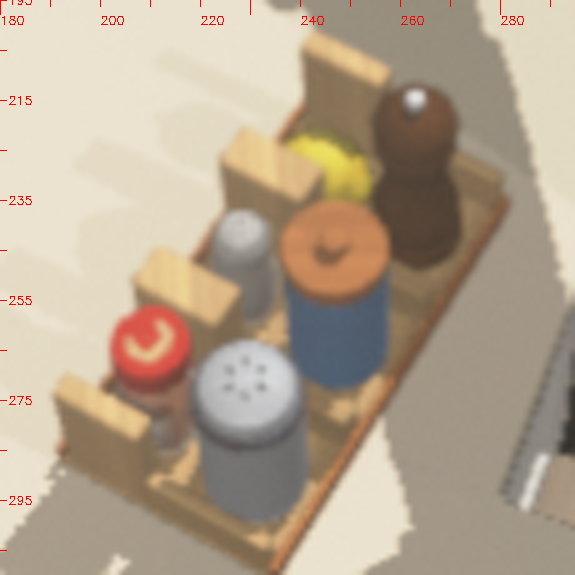

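View pics/tt.png

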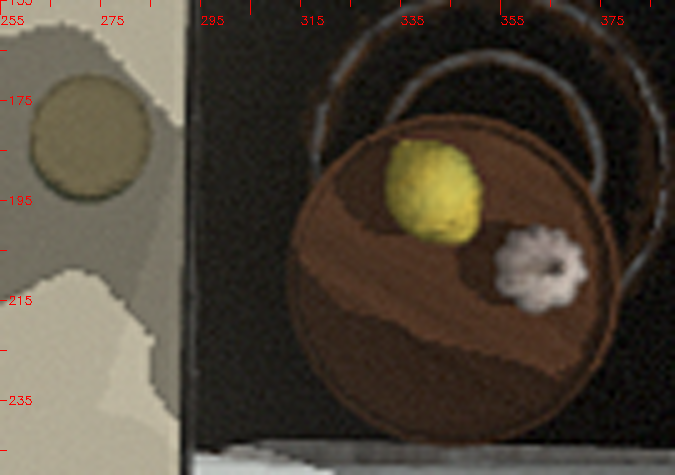

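```bash
cat > m.py <<'E'
from h import *
from scipy.optimize import least_squares
obj=[];img=[]
for P,uv in [((61,140,100),(124.7,172.5)),((61,123,100),(130.3,173)),((3,123,100),(128,191.2)),((3,140,100),(122.2,190.5)),
 ((61,61,100),(151.7,177.2)),((61,31,100),(161.2,178.7)),((3,31,100),(158.7,197)),((3,61,100),(149.3,196.2)),
 ((61,-123,100),(212.7,188.3)),((61,-140,100),(218,189.2)),((3,-140,100),(215.8,208.3)),((3,-123,100),(210.2,207.3)),
 ((-81,-140,20),(213.5,235.8)),((69,-140,20),(222,189.5))]:
    obj.append(P);img.append(uv)
obj=np.array(obj)/1000.;img=np.array(img)
def W(p,P):
    c,s=np.cos(p[2]),np.sin(p[2]);P=np.atleast_2d(P)
    return np.c_[p[0]+c*P[:,0]-s*P[:,1],p[1]+s*P[:,0]+c*P[:,1],P[:,2]]
r=least_squares(lambda p:(proj("top",W(p,obj))-img).ravel()/2,[.5,.2,-.1],loss="soft_l1")
rack=r.x
E
python3 - <<'E'
from m import *
print("rack",rack,np.degrees(rack[2]),np.abs(r.fun).max()*2)
# scene check
print(proj("scene",W(rack,[[.061,.14,.1],[.003,.14,.1],[-.081,-.14,.02],[.061,-.14,.1]])).round(1))
def loc(P):
    c,s=np.cos(rack[2]),np.sin(rack[2]);d=P[:2]-rack[:2];return np.array([c*d[0]+s*d[1],-s*d[0]+c*d[1]])
for nm,n,u,v,z in [("fl","top",132.2,207.9,.115),("fl","scene",229.4,273.6,.116),("cap","top",137.2,186,.114),("cap","scene",210,263.3,.114),
 ("can","top",163,213.5,.128),("mill head","top",194.5,218.5,.152),("tin","top",273,182.5,.058),("lemon","top",341,193.5,.033),("garl","top",363,209,.04),
 ("trayL","top",312.5,206,.014)]:
    P=atz(n,u,v,z);print(nm,n,P.round(4),loc(P).round(4))
# tray: rim extremes
pts=[(312,207),(345.5,243.5),(378,210),(345,157.7+0)]
im=cv2.imread("t0.png")
for u,v in [(312.5,206),(378.5,206),(345.5,177.8),(345,243.5)]: print(atz("top",u,v,.014).round(4))
E
```

```text
rack [ 0.48716779  0.2732854  -0.15690753] -8.990139107304502 1.4958215939430488
[[189.6 271.1]
 [207.3 281. ]
 [282.2 231.7]
 [242.2 198.3]]
fl top [0.4635 0.372  0.115 ] [-0.0388  0.0938]
fl scene [0.4608 0.3763 0.116 ] [-0.0421  0.0976]
cap top [0.527 0.361 0.114] [0.0257 0.0929]
cap scene [0.5228 0.3663 0.114 ] [0.0207 0.0974]
can top [0.4493 0.2791 0.128 ] [-0.0383 -0.0002]
mill head top [0.437  0.1853 0.152 ] [-0.0358 -0.0948]
tin top [ 0.5524 -0.032   0.058 ] [ 0.1121 -0.2914]
lemon top [ 0.526 -0.243  0.033] [ 0.119  -0.5039]
garl top [ 0.4794 -0.3089  0.04  ] [ 0.0833 -0.5763]
trayL top [ 0.4865 -0.1584  0.014 ] [ 0.0668 -0.4265]
[ 0.4865 -0.1584  0.014 ]
[ 0.4911 -0.3648  0.014 ]
[ 0.5775 -0.2612  0.014 ]
[ 0.3725 -0.2604  0.014 ]
```

The flour shaker is at about (0.463, 0.373) and the jar at (0.526, 0.362). The rack yaw is -9° and the tray centre is at (0.475, -0.262). These fit the given rack geometry: lanes at 0.093, jar x = +0.026.

The jaw will go in 25° oblique to the rack, at world angle 56°. That keeps the fingers clear of the canister.

move_arm(rows=[{"delta_pos":[1.6,4.8,0.3],"delta_rot":[0,0,8.5],"hand":7.8},{"delta_pos":[1.6,4.8,0.3],"delta_rot":[0,0,8.5],"hand":7.8},{"delta_pos":[1.6,4.8,0.3],"delta_rot":[0,0,8.5],"hand":7.8},{"delta_pos":[1.6,4.8,0.3],"delta_rot":[0,0,8.5],"hand":7.8},{"delta_pos":[1.6,4.8,0.3],"delta_rot":[0,0,8.5],"hand":7.8},{"delta_pos":[1.6,4.8,0.3],"delta_rot":[0,0,8.5],"hand":7.8},{"delta_pos":[1.6,4.8,0.3],"delta_rot":[0,0,8.5],"hand":7.8},{"delta_pos":[1.6,4.8,0.3],"delta_rot":[0,0,8.5],"hand":7.8},{"delta_pos":[1.6,4.8,0.3],"delta_rot":[0,0,8.5],"hand":7.8},{"delta_pos":[1.6,4.8,0.3],"delta_rot":[0,0,8.5],"hand":7.8}], force=30)

```text
t: 1.2
eef_pos: [0.4587, -0.1288, 0.2786]
ee_rot: [-3.141, -0.0, -1.19]
force: [1.1, -0.3, 0.3]
width: 0.0778
```

move_arm(rows=[{"delta_pos":[0.3,4.9,0],"delta_rot":[0,0,4.3],"hand":7.8},{"delta_pos":[0.3,4.9,0],"delta_rot":[0,0,4.3],"hand":7.8},{"delta_pos":[0.2,4.9,0],"delta_rot":[0,0,4.3],"hand":7.8},{"delta_pos":[0,4.9,0],"delta_rot":[0,0,4.3],"hand":7.8},{"delta_pos":[0,4.9,0],"delta_rot":[0,0,4.3],"hand":7.8},{"delta_pos":[0,4.9,0],"delta_rot":[0,0,4.3],"hand":7.8},{"delta_pos":[0,4.9,0],"delta_rot":[0,0,4.3],"hand":7.8},{"delta_pos":[0,4.9,0],"delta_rot":[0,0,4.3],"hand":7.8},{"delta_pos":[-0.4,4.9,0],"delta_rot":[0,0,0],"hand":7.8},{"delta_pos":[0,4.9,0],"delta_rot":[0,0,0],"hand":7.8}])

```text
t: 2.2
eef_pos: [0.4618, 0.3612, 0.2783]
ee_rot: [-3.141, 0.0, -0.595]
force: [-0.2, 0.5, 1.0]
width: 0.0781
```

```bash
python3 - <<'E'
from h import *
t=grab_frame("top");s=grab_frame("scene")
crop(t,90,140,160,115,5,"pics/t1.png");crop(s,170,170,140,140,4,"pics/s1.png")
st=get_state();print(st['q'],st['eef_pos'],st['ee_rot'])
E
```

```text
[ 9.99313029e-01  2.00319467e-01 -1.41719763e-01 -9.83002116e-05
 -1.22956419e+00 -2.07273587e-02] [0.46211059 0.36406215 0.27681563] [ 3.14078381e+00  7.58582269e-05 -5.92243621e-01]
```

View pics/t1.png

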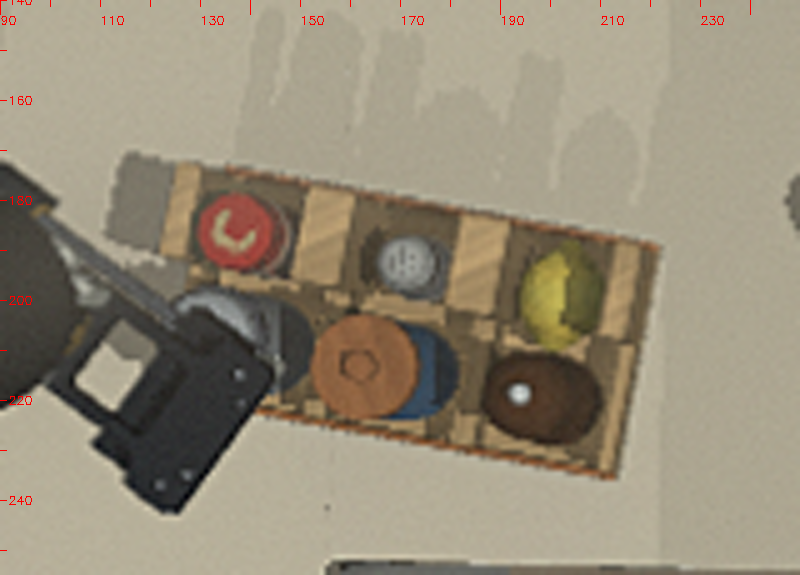

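View pics/s1.png

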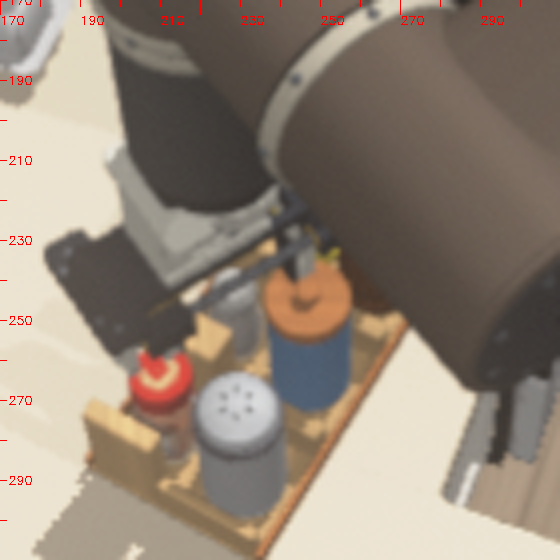

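Over the rack the jaw runs up-left to down-right, as planned. Now descend around the shaker.

move_arm(rows=[{"delta_pos":[0.1,0.9,0],"delta_rot":[0,0,0],"hand":7.8},{"delta_pos":[0,0,-3],"delta_rot":[0,0,0],"hand":7.8},{"delta_pos":[0,0,-3],"delta_rot":[0,0,0],"hand":7.8},{"delta_pos":[0,0,-3],"delta_rot":[0,0,0],"hand":7.8},{"delta_pos":[0,0,-2],"delta_rot":[0,0,0],"hand":7.8},{"delta_pos":[0,0,-1.5],"delta_rot":[0,0,0],"hand":7.8},{"delta_pos":[0,0,0],"delta_rot":[0,0,0],"hand":7.8},{"delta_pos":[0,0,0],"delta_rot":[0,0,0],"hand":7.8},{"delta_pos":[0,0,0],"delta_rot":[0,0,0],"hand":7.8},{"delta_pos":[0,0,0],"delta_rot":[0,0,0],"hand":7.8}])

```text
t: 3.3
eef_pos: [0.464, 0.3686, 0.1544]
ee_rot: [-3.14, -0.0, -0.596]
force: [-0.4, -0.4, -0.2]
width: 0.078
```

```bash
python3 - <<'E'
from h import *
t=grab_frame("top");s=grab_frame("scene")
crop(t,90,140,130,115,5,"pics/t2.png");crop(s,170,200,120,110,5,"pics/s2.png")
st=get_state();print(st['q'],st['eef_pos'],st['ee_rot'],st['force'])
E
```

```text
[ 1.00115658e+00  3.01031974e-01 -3.03077737e-01  8.40697420e-05
 -9.65322190e-01 -2.62993133e-02] [0.46378493 0.36847011 0.15398074] [-3.14022688e+00 -3.32868903e-05 -5.95891284e-01] [-0.43847184 -0.22460383  0.07648285]
```

View pics/t2.png

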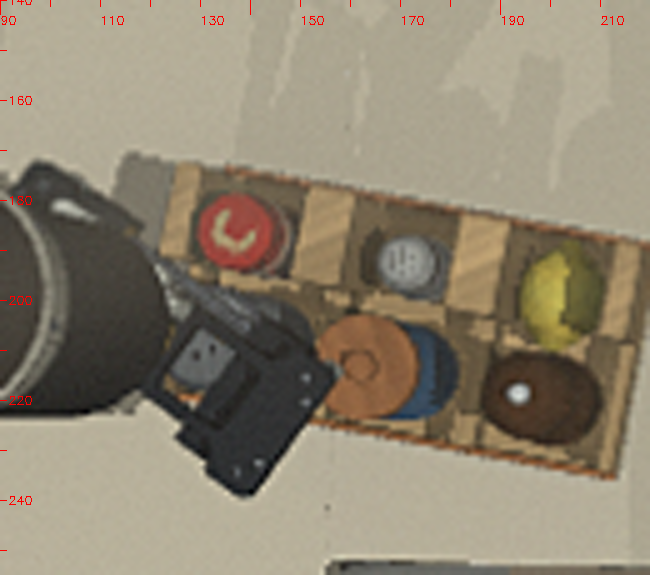

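View pics/s2.png

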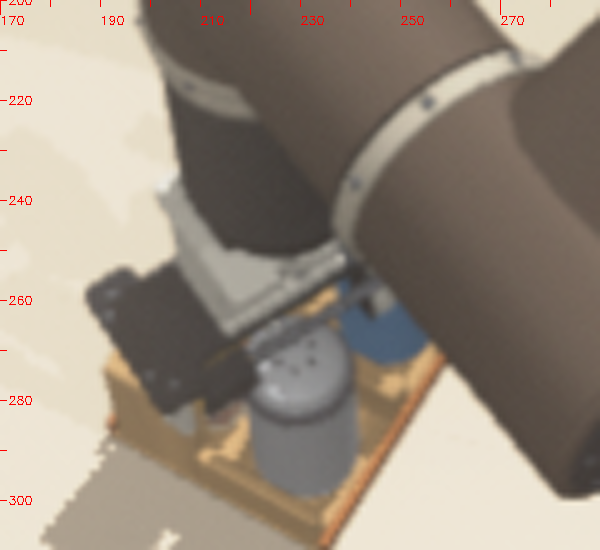

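move_arm(rows=[{"delta_pos":[0,0.45,0],"delta_rot":[0,0,0],"hand":7.8},{"delta_pos":[0,0,-1],"delta_rot":[0,0,0],"hand":7.8},{"delta_pos":[0,0,-1.2],"delta_rot":[0,0,0],"hand":7.8},{"delta_pos":[0,0,-1.2],"delta_rot":[0,0,0],"hand":7.8},{"delta_pos":[0,0,-0.8],"delta_rot":[0,0,0],"hand":7.8},{"delta_pos":[0,0,-0.5],"delta_rot":[0,0,0],"hand":7.8},{"delta_pos":[0,0,0],"delta_rot":[0,0,0],"hand":7.8},{"delta_pos":[0,0,0],"delta_rot":[0,0,0],"hand":7.8},{"delta_pos":[0,0,0],"delta_rot":[0,0,0],"hand":7.8},{"delta_pos":[0,0,0],"delta_rot":[0,0,0],"hand":7.8}])

```text
t: 4.4
eef_pos: [0.4638, 0.373, 0.1067]
ee_rot: [-3.141, -0.0, -0.596]
force: [-0.4, 0.3, -0.1]
width: 0.0781
```

```bash
python3 - <<'E'
from h import *
t=grab_frame("top");s=grab_frame("scene")
crop(s,170,200,120,110,5,"pics/s3.png")
E
```

```text
(no output)
```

View pics/s3.png

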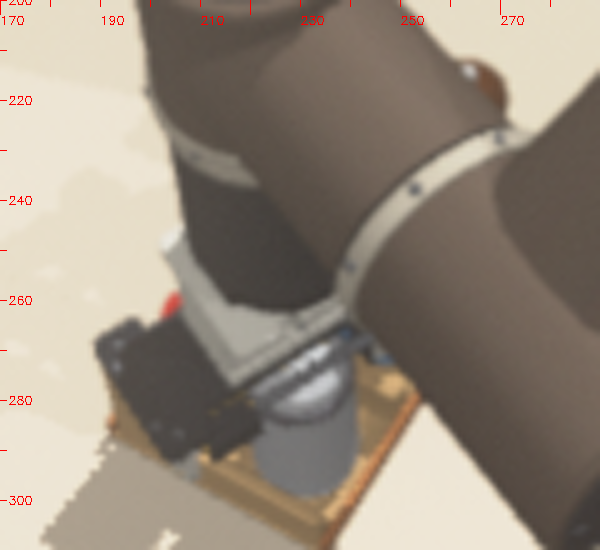

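The descent met no force and the shaker hasn't moved (foot still at about 231,298). The finger on the left sits beside the collar. Close.

move_arm(rows=[{"delta_pos":[0,0,0],"delta_rot":[0,0,0],"hand":5.5},{"delta_pos":[0,0,0],"delta_rot":[0,0,0],"hand":5.5},{"delta_pos":[0,0,0],"delta_rot":[0,0,0],"hand":5.5},{"delta_pos":[0,0,0],"delta_rot":[0,0,0],"hand":5.5},{"delta_pos":[0,0,0],"delta_rot":[0,0,0],"hand":5.5},{"delta_pos":[0,0,0],"delta_rot":[0,0,0],"hand":5.5},{"delta_pos":[0,0,0.5],"delta_rot":[0,0,0],"hand":5.5},{"delta_pos":[0,0,0.5],"delta_rot":[0,0,0],"hand":5.5},{"delta_pos":[0,0,0.5],"delta_rot":[0,0,0],"hand":5.5},{"delta_pos":[0,0,0.5],"delta_rot":[0,0,0],"hand":5.5}])

```text
t: 5.5
eef_pos: [0.4634, 0.3726, 0.1265]
ee_rot: [3.141, 0.0, -0.596]
force: [-0.1, -0.1, -1.8]
width: 0.0618
```

move_arm(rows=[{"delta_pos":[0,0,1.5],"delta_rot":[0,0,0],"hand":5.5},{"delta_pos":[0,0,2],"delta_rot":[0,0,0],"hand":5.5},{"delta_pos":[0,0,2.5],"delta_rot":[0,0,0],"hand":5.5},{"delta_pos":[0,0,2.5],"delta_rot":[0,0,0],"hand":5.5},{"delta_pos":[0,0,2.5],"delta_rot":[0,0,0],"hand":5.5},{"delta_pos":[0,0,2.5],"delta_rot":[0,0,0],"hand":5.5},{"delta_pos":[0,0,2],"delta_rot":[0,0,0],"hand":5.5},{"delta_pos":[0,0,1],"delta_rot":[0,0,0],"hand":5.5},{"delta_pos":[0,0,0],"delta_rot":[0,0,0],"hand":5.5},{"delta_pos":[0,0,0],"delta_rot":[0,0,0],"hand":5.5}])

```text
t: 6.5
eef_pos: [0.4631, 0.3724, 0.2902]
ee_rot: [3.14, 0.001, -0.596]
force: [-0.3, 0.1, -4.6]
width: 0.0623
```

```bash
python3 - <<'E'
from h import *
t=grab_frame("top");s=grab_frame("scene")
cv2.imwrite("pics/t4.png",cv2.resize(t,(800,600)));crop(s,160,160,150,150,4,"pics/s4.png")
E
```

```text
(no output)
```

View pics/s4.png

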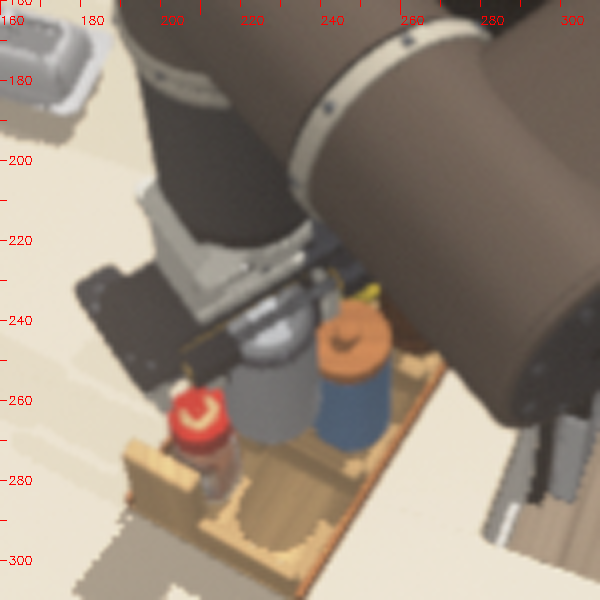

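View pics/t4.png

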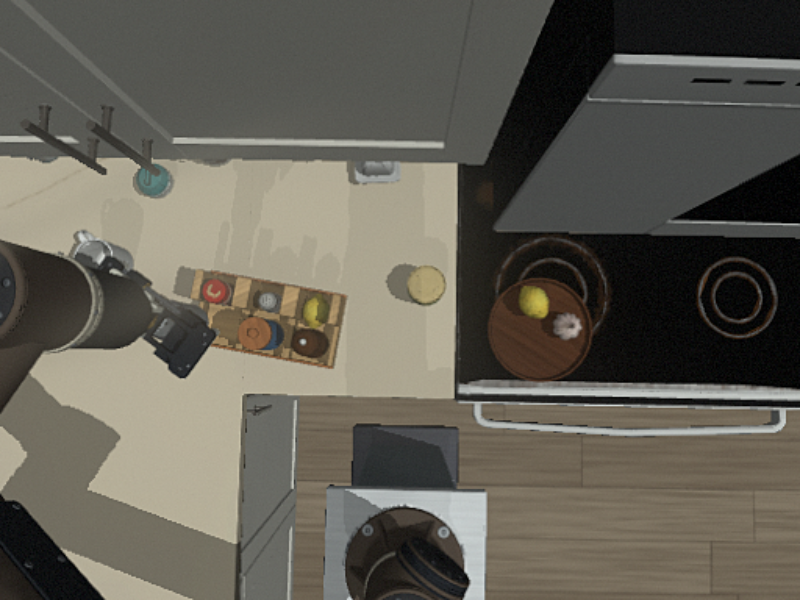

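The shaker hangs straight, and the rack and its other things are undisturbed. Carry it to (0.45, 0.03).

move_arm(rows=[{"delta_pos":[0,-2,0],"delta_rot":[0,0,0],"hand":5.5},{"delta_pos":[0,-4,0],"delta_rot":[0,0,0],"hand":5.5},{"delta_pos":[-0.3,-4.5,0],"delta_rot":[0,0,0],"hand":5.5},{"delta_pos":[-0.3,-4.5,0],"delta_rot":[0,0,0],"hand":5.5},{"delta_pos":[-0.3,-4.5,0],"delta_rot":[0,0,0],"hand":5.5},{"delta_pos":[-0.3,-4.5,0],"delta_rot":[0,0,0],"hand":5.5},{"delta_pos":[-0.1,-4.5,0],"delta_rot":[0,0,0],"hand":5.5},{"delta_pos":[0,-3.5,0],"delta_rot":[0,0,0],"hand":5.5},{"delta_pos":[0,-2,-1],"delta_rot":[0,0,0],"hand":5.5},{"delta_pos":[0,0,-2],"delta_rot":[0,0,0],"hand":5.5}])

```text
t: 7.6
eef_pos: [0.4504, 0.0302, 0.2616]
ee_rot: [-3.14, -0.001, -0.598]
force: [0.3, 2.0, -3.4]
width: 0.0618
```

move_arm(rows=[{"delta_pos":[0,0,-3],"delta_rot":[0,0,0],"hand":5.5},{"delta_pos":[0,0,-3],"delta_rot":[0,0,0],"hand":5.5},{"delta_pos":[0,0,-3],"delta_rot":[0,0,0],"hand":5.5},{"delta_pos":[0,0,-2.5],"delta_rot":[0,0,0],"hand":5.5},{"delta_pos":[0,0,-1.5],"delta_rot":[0,0,0],"hand":5.5},{"delta_pos":[0,0,-1],"delta_rot":[0,0,0],"hand":5.5},{"delta_pos":[0,0,0],"delta_rot":[0,0,0],"hand":5.5},{"delta_pos":[0,0,0],"delta_rot":[0,0,0],"hand":5.5},{"delta_pos":[0,0,0],"delta_rot":[0,0,0],"hand":5.5},{"delta_pos":[0,0,0],"delta_rot":[0,0,0],"hand":5.5}])

```text
t: 8.6
eef_pos: [0.4511, 0.0329, 0.122]
ee_rot: [-3.14, -0.001, -0.596]
force: [0.4, 0.6, -2.8]
width: 0.062
```

```bash
python3 - <<'E'
from h import *
s=grab_frame("scene");t=grab_frame("top")
crop(s,190,120,150,130,5,"pics/s5.png")
cv2.imwrite("pics/t5.png",cv2.resize(t,(800,600)))
E
```

```text
(no output)
```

View pics/s5.png

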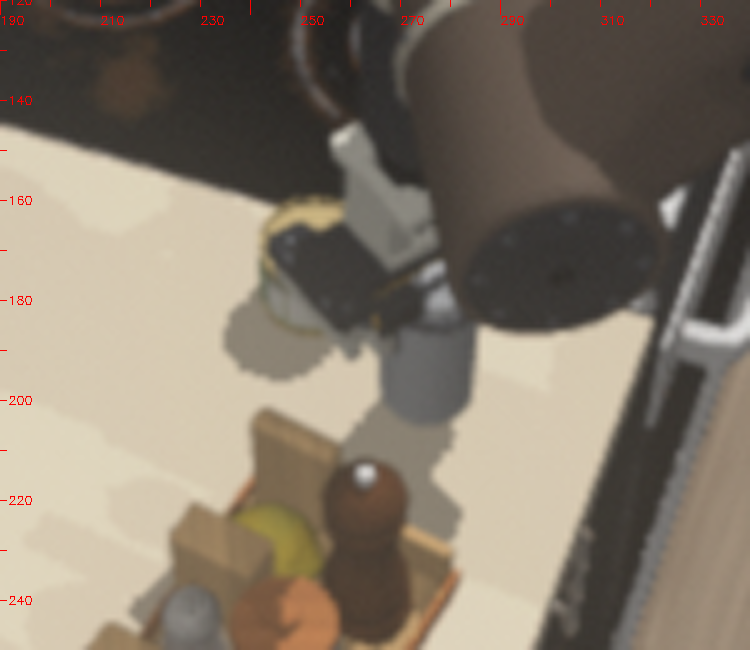

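It hangs upright with the foot about 23 mm up. Lower it to contact.

move_arm(rows=[{"delta_pos":[0,0,-0.8],"delta_rot":[0,0,0],"hand":5.5},{"delta_pos":[0,0,-0.5],"delta_rot":[0,0,0],"hand":5.5},{"delta_pos":[0,0,-0.3],"delta_rot":[0,0,0],"hand":5.5},{"delta_pos":[0,0,-0.3],"delta_rot":[0,0,0],"hand":5.5},{"delta_pos":[0,0,-0.1],"delta_rot":[0,0,0],"hand":5.5},{"delta_pos":[0,0,-0.1],"delta_rot":[0,0,0],"hand":5.5},{"delta_pos":[0,0,0],"delta_rot":[0,0,0],"hand":5.5},{"delta_pos":[0,0,0],"delta_rot":[0,0,0],"hand":5.5},{"delta_pos":[0,0,0],"delta_rot":[0,0,0],"hand":5.5},{"delta_pos":[0,0,0],"delta_rot":[0,0,0],"hand":5.5}])

```text
t: 9.7
eef_pos: [0.4506, 0.0328, 0.1003]
ee_rot: [-3.141, -0.0, -0.596]
force: [-0.7, 0.4, -3.4]
width: 0.0621
```

move_arm(rows=[{"delta_pos":[0,0,-0.1],"delta_rot":[0,0,0],"hand":5.5},{"delta_pos":[0,0,-0.1],"delta_rot":[0,0,0],"hand":5.5},{"delta_pos":[0,0,0],"delta_rot":[0,0,0],"hand":5.5},{"delta_pos":[0,0,0],"delta_rot":[0,0,0],"hand":6.3},{"delta_pos":[0,0,0],"delta_rot":[0,0,0],"hand":6.6},{"delta_pos":[0,0,0],"delta_rot":[0,0,0],"hand":8},{"delta_pos":[0,0,0],"delta_rot":[0,0,0],"hand":8},{"delta_pos":[0,0,0],"delta_rot":[0,0,0],"hand":8},{"delta_pos":[0,0,0],"delta_rot":[0,0,0],"hand":8},{"delta_pos":[0,0,0],"delta_rot":[0,0,0],"hand":8}])

```text
t: 10.7
eef_pos: [0.4506, 0.0327, 0.0982]
ee_rot: [-3.142, -0.0, -0.596]
force: [0.6, 0.5, 0.0]
width: 0.0798
```

move_arm(rows=[{"delta_pos":[0,0,1],"delta_rot":[0,0,0],"hand":8},{"delta_pos":[0,0,2],"delta_rot":[0,0,0],"hand":8},{"delta_pos":[0,0,3],"delta_rot":[0,0,0],"hand":8},{"delta_pos":[0,0,3],"delta_rot":[0,0,0],"hand":8},{"delta_pos":[0,0,3],"delta_rot":[0,0,0],"hand":8},{"delta_pos":[0,0,3],"delta_rot":[0,0,0],"hand":8},{"delta_pos":[0,2,1],"delta_rot":[0,0,-4],"hand":7.5},{"delta_pos":[0,4,0],"delta_rot":[0,0,-8],"hand":7.5},{"delta_pos":[1,4.5,0],"delta_rot":[0,0,-8],"hand":7.5},{"delta_pos":[1,4.5,0],"delta_rot":[0,0,-8],"hand":7.5}])

```text
t: 11.7
eef_pos: [0.4705, 0.1841, 0.2597]
ee_rot: [-3.139, 0.0, -1.091]
force: [1.0, -0.7, 1.7]
width: 0.0754
```

```bash
python3 - <<'E'
from h import *
s=grab_frame("scene");t=grab_frame("top")
crop(s,190,120,150,130,5,"pics/s6.png")
crop(t,190,130,150,130,5,"pics/t6.png")
print(get_state()['q'],get_state()['ee_rot'])
E
```

```text
[ 7.65047439e-01  7.26299979e-02 -3.35881621e-01  3.03012270e-04
 -1.16130291e+00 -2.82014589e-01] [-3.14057227e+00  6.12856400e-06 -1.08764297e+00]
```

View pics/s6.png

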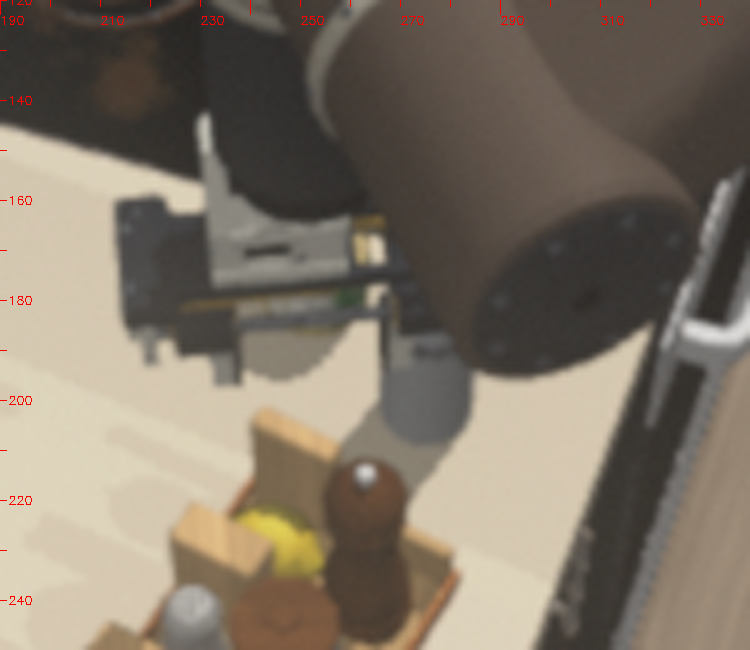

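View pics/t6.png

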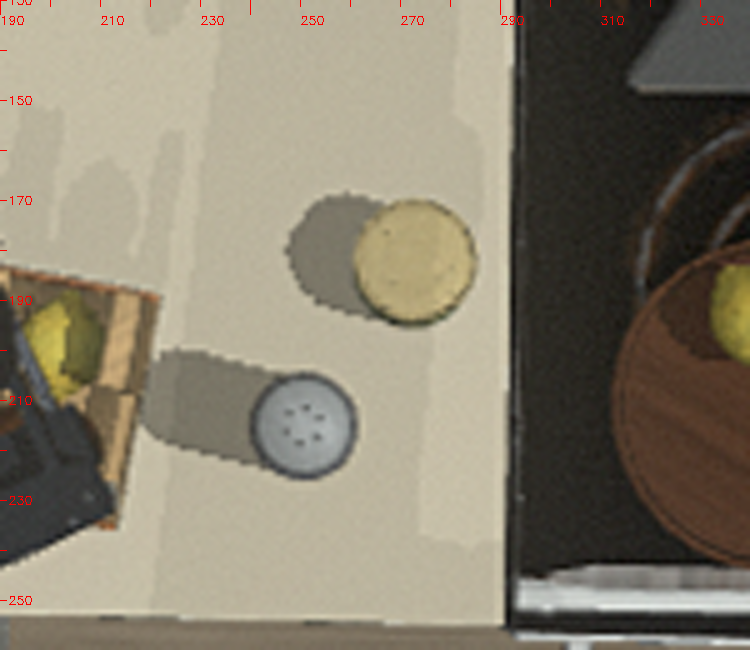

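The shaker stands free at top-picture pixel (250,215), and the tin is untouched. Next the jar: jaws along rack x, world angle -9°.

move_arm(rows=[{"delta_pos":[1,4,0],"delta_rot":[0,0,-7],"hand":7.5},{"delta_pos":[1,4,0],"delta_rot":[0,0,-7],"hand":7.5},{"delta_pos":[1,4,0],"delta_rot":[0,0,-7],"hand":7.5},{"delta_pos":[1,3,0],"delta_rot":[0,0,-7],"hand":7.5},{"delta_pos":[1,2,0],"delta_rot":[0,0,-7],"hand":7.5},{"delta_pos":[0.5,0.6,0],"delta_rot":[0,0,-1.6],"hand":7.5},{"delta_pos":[0,0,-2],"delta_rot":[0,0,0],"hand":7.5},{"delta_pos":[0,0,-2],"delta_rot":[0,0,0],"hand":7.5},{"delta_pos":[0,0,0],"delta_rot":[0,0,0],"hand":7.5},{"delta_pos":[0,0,0],"delta_rot":[0,0,0],"hand":7.5}])

```text
t: 12.8
eef_pos: [0.5257, 0.358, 0.219]
ee_rot: [-3.141, -0.0, -1.722]
force: [0.3, -0.2, 0.5]
width: 0.0753
```

```bash
python3 - <<'E'
from h import *
s=grab_frame("scene");t=grab_frame("top")
crop(s,160,190,140,120,5,"pics/s7.png")
crop(t,90,130,150,120,5,"pics/t7.png")
print(get_state()['q'],get_state()['eef_pos'],get_state()['ee_rot'])
for u,v in [(250.3,215)]: print(atz("top",u,v,.107))
E
```

```text
[ 9.04650865e-01  3.14106772e-01 -1.20407887e-01  5.07989161e-04
 -1.13435237e+00 -1.05685867e+00] [0.52610116 0.35869923 0.21985165] [-3.14024296e+00  1.45349313e-03 -1.72278886e+00]
[0.45144182 0.03303462 0.107     ]
```

View pics/s7.png

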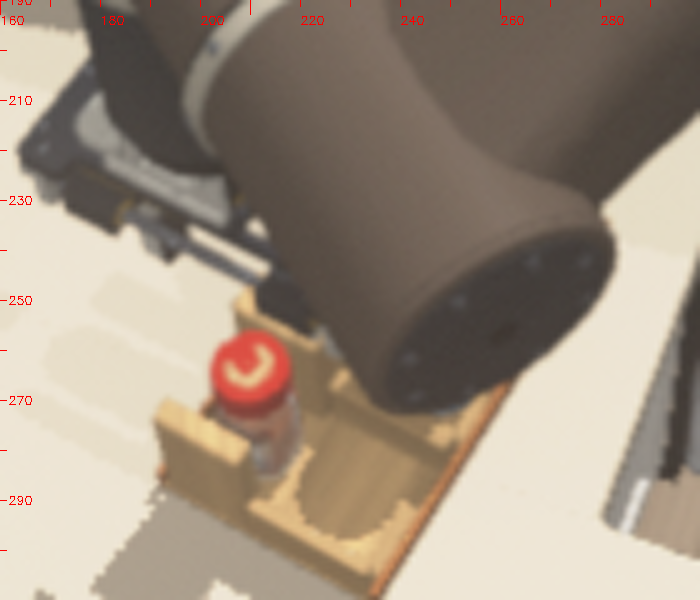

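View pics/t7.png

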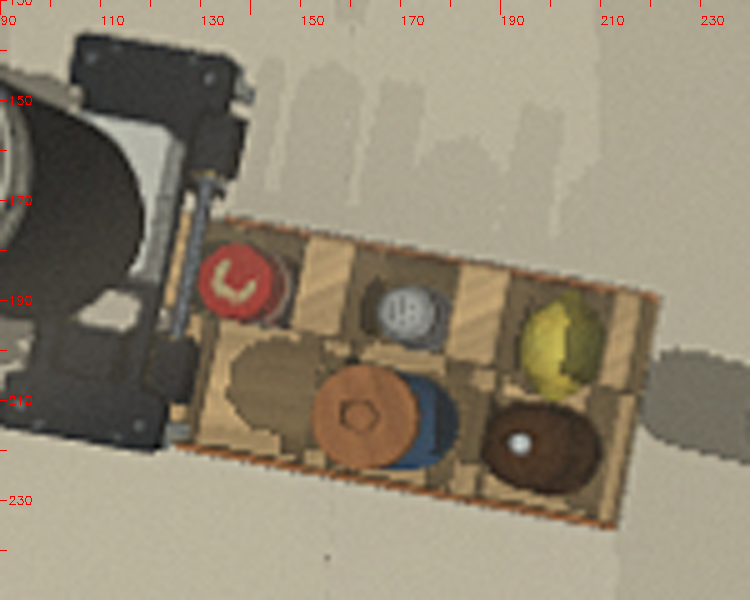

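The top camera agrees with the TCP to 1 mm (shaker at 0.4514, 0.0330), so I'll use the top value for the jar, (0.527, 0.361). Descend.

move_arm(rows=[{"delta_pos":[0.1,0.3,-2],"delta_rot":[0,0,0],"hand":7.5},{"delta_pos":[0,0,-2.5],"delta_rot":[0,0,0],"hand":7.5},{"delta_pos":[0,0,-2.5],"delta_rot":[0,0,0],"hand":7.5},{"delta_pos":[0,0,-2],"delta_rot":[0,0,0],"hand":7.5},{"delta_pos":[0,0,-1.5],"delta_rot":[0,0,0],"hand":7.5},{"delta_pos":[0,0,-0.7],"delta_rot":[0,0,0],"hand":7.5},{"delta_pos":[0,0,0],"delta_rot":[0,0,0],"hand":7.5},{"delta_pos":[0,0,0],"delta_rot":[0,0,0],"hand":7.5},{"delta_pos":[0,0,0],"delta_rot":[0,0,0],"hand":7.5},{"delta_pos":[0,0,0],"delta_rot":[0,0,0],"hand":7.5}])

```text
t: 13.9
eef_pos: [0.5269, 0.3621, 0.1072]
ee_rot: [-3.141, 0.001, -1.723]
force: [-0.3, 1.2, -0.6]
width: 0.075
```

move_arm(rows=[{"delta_pos":[0,0,0],"delta_rot":[0,0,0],"hand":5.4},{"delta_pos":[0,0,0],"delta_rot":[0,0,0],"hand":4.0},{"delta_pos":[0,0,0],"delta_rot":[0,0,0],"hand":4.0},{"delta_pos":[0,0,0],"delta_rot":[0,0,0],"hand":4.0},{"delta_pos":[0,0,0],"delta_rot":[0,0,0],"hand":4.0},{"delta_pos":[0,0,0],"delta_rot":[0,0,0],"hand":4.0},{"delta_pos":[0,0,0],"delta_rot":[0,0,0],"hand":4.0},{"delta_pos":[0,0,0.5],"delta_rot":[0,0,0],"hand":4.0},{"delta_pos":[0,0,0.5],"delta_rot":[0,0,0],"hand":4.0},{"delta_pos":[0,0,0.5],"delta_rot":[0,0,0],"hand":4.0}], force=20)

```text
t: 14.9
eef_pos: [0.5266, 0.3618, 0.1217]
ee_rot: [-3.142, 0.0, -1.723]
force: [0.0, -0.3, -1.7]
width: 0.0439
```

Gripped at 44 mm, on the cap. Lift and carry over to the free half of the tray, target (0.437, -0.238), turning +67° so the fingers stay clear of the lemon and garlic.

move_arm(rows=[{"delta_pos":[0,0,1.5],"delta_rot":[0,0,0],"hand":4.0},{"delta_pos":[0,0,2.5],"delta_rot":[0,0,0],"hand":4.0},{"delta_pos":[0,0,3],"delta_rot":[0,0,0],"hand":4.0},{"delta_pos":[0,0,3],"delta_rot":[0,0,0],"hand":4.0},{"delta_pos":[0,0,3],"delta_rot":[0,0,0],"hand":4.0},{"delta_pos":[0,0,3],"delta_rot":[0,0,0],"hand":4.0},{"delta_pos":[0,0,2],"delta_rot":[0,0,0],"hand":4.0},{"delta_pos":[0,-2,0],"delta_rot":[0,0,3],"hand":4.0},{"delta_pos":[0,-4,0],"delta_rot":[0,0,5],"hand":4.0},{"delta_pos":[-0.5,-4.5,0],"delta_rot":[0,0,5],"hand":4.0}])

```text
t: 15.9
eef_pos: [0.5215, 0.2562, 0.3012]
ee_rot: [-3.142, 0.0, -1.492]
force: [-0.1, -1.4, -0.8]
width: 0.0439
```

move_arm(rows=[{"delta_pos":[-0.7,-4.5,0],"delta_rot":[0,0,6],"hand":4.0},{"delta_pos":[-0.7,-4.5,0],"delta_rot":[0,0,6],"hand":4.0},{"delta_pos":[-0.7,-4.5,0],"delta_rot":[0,0,6],"hand":4.0},{"delta_pos":[-0.7,-4.5,0],"delta_rot":[0,0,6],"hand":4.0},{"delta_pos":[-0.7,-4.5,0],"delta_rot":[0,0,6],"hand":4.0},{"delta_pos":[-0.7,-4.5,0],"delta_rot":[0,0,6],"hand":4.0},{"delta_pos":[-0.7,-4.5,0],"delta_rot":[0,0,6],"hand":4.0},{"delta_pos":[-0.8,-4.5,0],"delta_rot":[0,0,6],"hand":4.0},{"delta_pos":[-0.8,-4.5,0],"delta_rot":[0,0,4],"hand":4.0},{"delta_pos":[-0.8,-4,0],"delta_rot":[0,0,2],"hand":4.0}])

```text
t: 16.9
eef_pos: [0.4477, -0.1902, 0.302]
ee_rot: [-3.141, -0.001, -0.551]
force: [0.6, 0.1, -1.8]
width: 0.0441
```

move_arm(rows=[{"delta_pos":[-0.7,-3,-2],"delta_rot":[0,0,0],"hand":4.0},{"delta_pos":[-0.4,-1.6,-3],"delta_rot":[0,0,0],"hand":4.0},{"delta_pos":[0,0,-3],"delta_rot":[0,0,0],"hand":4.0},{"delta_pos":[0,0,-3],"delta_rot":[0,0,0],"hand":4.0},{"delta_pos":[0,0,-2.5],"delta_rot":[0,0,0],"hand":4.0},{"delta_pos":[0,0,-1.5],"delta_rot":[0,0,0],"hand":4.0},{"delta_pos":[0,0,-1],"delta_rot":[0,0,0],"hand":4.0},{"delta_pos":[0,0,0],"delta_rot":[0,0,0],"hand":4.0},{"delta_pos":[0,0,0],"delta_rot":[0,0,0],"hand":4.0},{"delta_pos":[0,0,0],"delta_rot":[0,0,0],"hand":4.0}])

```text
t: 17.9
eef_pos: [0.4383, -0.2344, 0.1423]
ee_rot: [-3.141, -0.002, -0.554]
force: [0.3, 0.8, -0.8]
width: 0.0442
```

```bash
python3 - <<'E'
from h import *
s=grab_frame("scene");t=grab_frame("top")
crop(s,220,90,140,100,5,"pics/s8.png")
crop(t,270,140,140,110,5,"pics/t8.png")
E
```

```text
(no output)
```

View pics/s8.png

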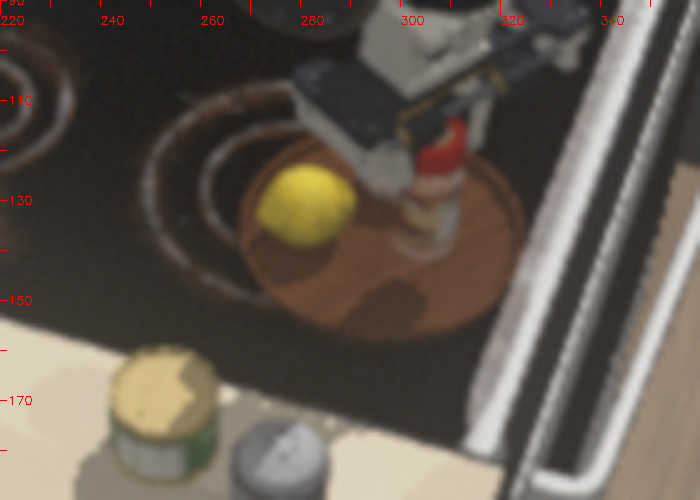

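View pics/t8.png

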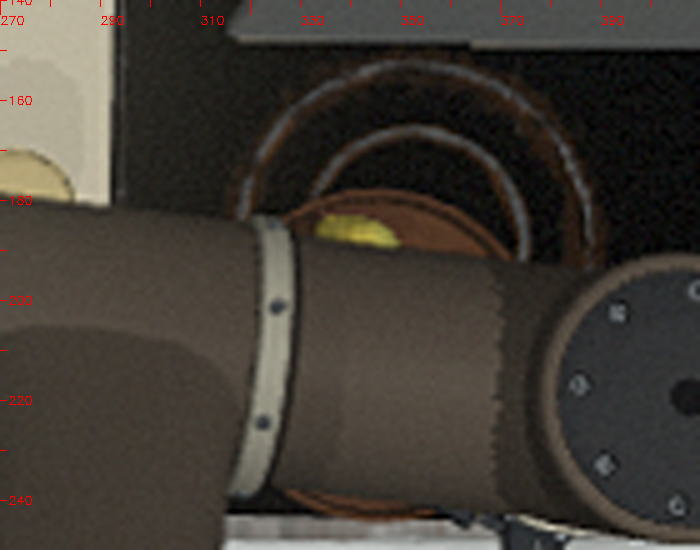

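The jar hangs upright over the free half of the tray. Lower it.

move_arm(rows=[{"delta_pos":[0,0,-1.2],"delta_rot":[0,0,0],"hand":4.0},{"delta_pos":[0,0,-1.0],"delta_rot":[0,0,0],"hand":4.0},{"delta_pos":[0,0,-0.7],"delta_rot":[0,0,0],"hand":4.0},{"delta_pos":[0,0,-0.4],"delta_rot":[0,0,0],"hand":4.0},{"delta_pos":[0,0,-0.2],"delta_rot":[0,0,0],"hand":4.0},{"delta_pos":[0,0,-0.1],"delta_rot":[0,0,0],"hand":4.0},{"delta_pos":[0,0,0],"delta_rot":[0,0,0],"hand":4.0},{"delta_pos":[0,0,0],"delta_rot":[0,0,0],"hand":4.0},{"delta_pos":[0,0,0],"delta_rot":[0,0,0],"hand":4.0},{"delta_pos":[0,0,0],"delta_rot":[0,0,0],"hand":4.0}])

```text
t: 19.0
eef_pos: [0.4377, -0.2343, 0.1054]
ee_rot: [-3.141, -0.0, -0.554]
force: [0.4, -0.7, -1.2]
width: 0.0442
```

move_arm(rows=[{"delta_pos":[0,0,-0.1],"delta_rot":[0,0,0],"hand":4.0},{"delta_pos":[0,0,-0.1],"delta_rot":[0,0,0],"hand":4.0},{"delta_pos":[0,0,0],"delta_rot":[0,0,0],"hand":4.0},{"delta_pos":[0,0,0],"delta_rot":[0,0,0],"hand":4.5},{"delta_pos":[0,0,0],"delta_rot":[0,0,0],"hand":4.9},{"delta_pos":[0,0,0],"delta_rot":[0,0,0],"hand":6},{"delta_pos":[0,0,0],"delta_rot":[0,0,0],"hand":6.5},{"delta_pos":[0,0,0],"delta_rot":[0,0,0],"hand":6.5},{"delta_pos":[0,0,0],"delta_rot":[0,0,0],"hand":6.5},{"delta_pos":[0,0,0],"delta_rot":[0,0,0],"hand":6.5}])

```text
t: 20.0
eef_pos: [0.4375, -0.2343, 0.1031]
ee_rot: [3.142, 0.0, -0.554]
force: [-0.4, 1.0, 0.0]
width: 0.065
```

move_arm(rows=[{"delta_pos":[0,0,1],"delta_rot":[0,0,0],"hand":6.5},{"delta_pos":[0,0,2],"delta_rot":[0,0,0],"hand":6.5},{"delta_pos":[0,0,3],"delta_rot":[0,0,0],"hand":6.5},{"delta_pos":[0,0,3],"delta_rot":[0,0,0],"hand":6.5},{"delta_pos":[0,0,3],"delta_rot":[0,0,0],"hand":7.8},{"delta_pos":[0,2,2],"delta_rot":[0,0,0],"hand":7.8},{"delta_pos":[0.3,4,0],"delta_rot":[0,0,0],"hand":7.8},{"delta_pos":[0.3,4.5,0],"delta_rot":[0,0,0],"hand":7.8},{"delta_pos":[0.3,4.5,0],"delta_rot":[0,0,0],"hand":7.8},{"delta_pos":[0.3,4.5,0],"delta_rot":[0,0,0],"hand":7.8}])

```text
t: 21.0
eef_pos: [0.4493, -0.0378, 0.2443]
ee_rot: [-3.14, -0.001, -0.554]
force: [1.1, -0.6, 0.5]
width: 0.0785
```

```bash
python3 - <<'E'
from h import *
s=grab_frame("scene");t=grab_frame("top")
crop(s,220,90,140,110,5,"pics/s9.png")
crop(t,260,140,140,110,5,"pics/t9.png")
E
```

```text
(no output)
```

View pics/s9.png

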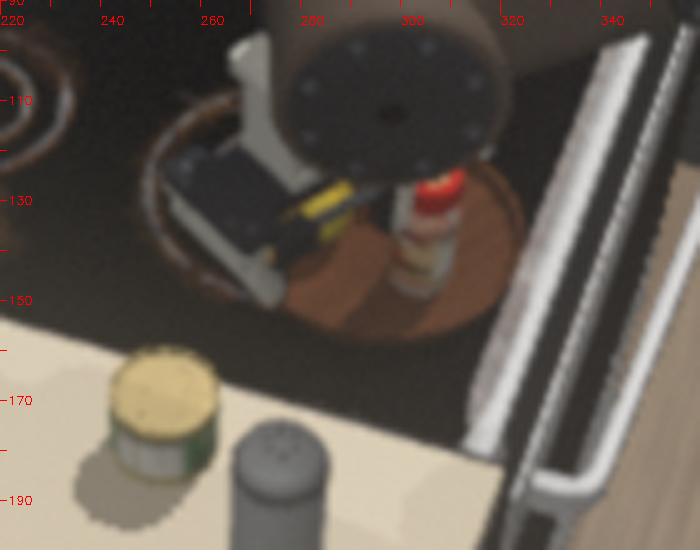

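View pics/t9.png

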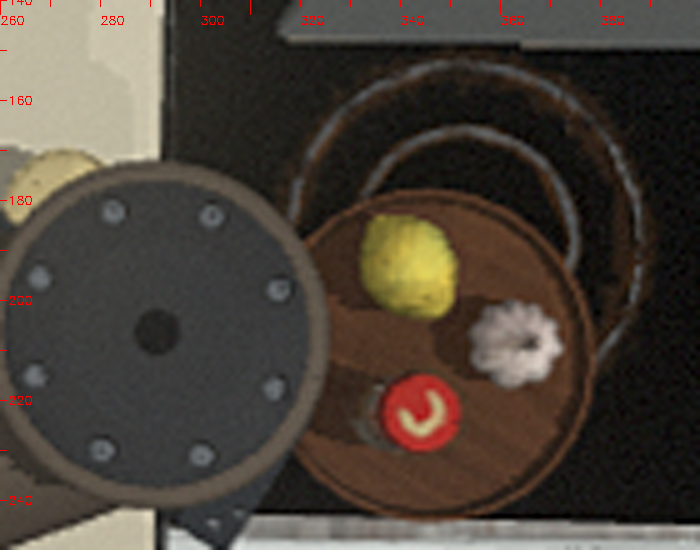

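The jar stands upright on the tray (cap at 343,222), with the lemon and garlic where they were. Back to the shaker: regrasp at (0.4506, 0.0327, 0.099), yaw -0.596.

move_arm(rows=[{"delta_pos":[0.1,3,0],"delta_rot":[0,0,-2.4],"hand":7.8},{"delta_pos":[0,2.6,0],"delta_rot":[0,0,0],"hand":7.8},{"delta_pos":[0,1.1,0],"delta_rot":[0,0,0],"hand":7.8},{"delta_pos":[0,0,-2],"delta_rot":[0,0,0],"hand":7.8},{"delta_pos":[0,0,-3],"delta_rot":[0,0,0],"hand":7.8},{"delta_pos":[0,0,-2],"delta_rot":[0,0,0],"hand":7.8},{"delta_pos":[0,0,0],"delta_rot":[0,0,0],"hand":7.8},{"delta_pos":[0,0,0],"delta_rot":[0,0,0],"hand":7.8},{"delta_pos":[0,0,0],"delta_rot":[0,0,0],"hand":7.8},{"delta_pos":[0,0,0],"delta_rot":[0,0,0],"hand":7.8}])

```text
t: 22.1
eef_pos: [0.4513, 0.0279, 0.1744]
ee_rot: [-3.14, -0.001, -0.596]
force: [-0.3, -0.5, 0.0]
width: 0.0777
```

move_arm(rows=[{"delta_pos":[0,0.5,0],"delta_rot":[0,0,0],"hand":7.8},{"delta_pos":[0,0,-2],"delta_rot":[0,0,0],"hand":7.8},{"delta_pos":[0,0,-2.5],"delta_rot":[0,0,0],"hand":7.8},{"delta_pos":[0,0,-2],"delta_rot":[0,0,0],"hand":7.8},{"delta_pos":[0,0,-1],"delta_rot":[0,0,0],"hand":7.8},{"delta_pos":[0,0,0],"delta_rot":[0,0,0],"hand":7.8},{"delta_pos":[0,0,0],"delta_rot":[0,0,0],"hand":7.8},{"delta_pos":[0,0,0],"delta_rot":[0,0,0],"hand":7.8},{"delta_pos":[0,0,0],"delta_rot":[0,0,0],"hand":7.8},{"delta_pos":[0,0,0],"delta_rot":[0,0,0],"hand":7.8}])

```text
t: 23.1
eef_pos: [0.4509, 0.0329, 0.0988]
ee_rot: [-3.14, -0.001, -0.596]
force: [-0.3, 0.3, -0.2]
width: 0.0781
```

move_arm(rows=[{"delta_pos":[0,0,0],"delta_rot":[0,0,0],"hand":6.6},{"delta_pos":[0,0,0],"delta_rot":[0,0,0],"hand":5.5},{"delta_pos":[0,0,0],"delta_rot":[0,0,0],"hand":5.5},{"delta_pos":[0,0,0],"delta_rot":[0,0,0],"hand":5.5},{"delta_pos":[0,0,0],"delta_rot":[0,0,0],"hand":5.5},{"delta_pos":[0,0,0],"delta_rot":[0,0,0],"hand":5.5},{"delta_pos":[0,0,0],"delta_rot":[0,0,0],"hand":5.5},{"delta_pos":[0,0,1],"delta_rot":[0,0,0],"hand":5.5},{"delta_pos":[0,0,2],"delta_rot":[0,0,0],"hand":5.5},{"delta_pos":[0,0,2.5],"delta_rot":[0,0,0],"hand":5.5}], force=30)

```text
t: 24.1
eef_pos: [0.4491, 0.0321, 0.1531]
ee_rot: [3.139, 0.002, -0.596]
force: [0.6, 0.7, -2.8]
width: 0.0622
```

move_arm(rows=[{"delta_pos":[0,0,2.5],"delta_rot":[0,0,0],"hand":5.5},{"delta_pos":[0,0,3],"delta_rot":[0,0,0],"hand":5.5},{"delta_pos":[0,0,3],"delta_rot":[0,0,0],"hand":5.5},{"delta_pos":[0,0,3],"delta_rot":[0,0,0],"hand":5.5},{"delta_pos":[0,0,2],"delta_rot":[0,0,0],"hand":5.5},{"delta_pos":[0,1.5,0.8],"delta_rot":[0,0,0],"hand":5.5},{"delta_pos":[0,3,0],"delta_rot":[0,0,0],"hand":5.5},{"delta_pos":[0.3,4.5,0],"delta_rot":[0,0,0],"hand":5.5},{"delta_pos":[0.3,4.5,0],"delta_rot":[0,0,0],"hand":5.5},{"delta_pos":[0.3,4.5,0],"delta_rot":[0,0,0],"hand":5.5}])

```text
t: 25.1
eef_pos: [0.4586, 0.2138, 0.2964]
ee_rot: [3.141, 0.001, -0.596]
force: [0.5, -0.2, -2.7]
width: 0.0619
```

move_arm(rows=[{"delta_pos":[0.3,4.5,0],"delta_rot":[0,0,0],"hand":5.5},{"delta_pos":[0.1,4.5,0],"delta_rot":[0,0,0],"hand":5.5},{"delta_pos":[0,4,0],"delta_rot":[0,0,0],"hand":5.5},{"delta_pos":[0,2.3,0],"delta_rot":[0,0,0],"hand":5.5},{"delta_pos":[0,0.7,0],"delta_rot":[0,0,0],"hand":5.5},{"delta_pos":[0,0,0],"delta_rot":[0,0,0],"hand":5.5},{"delta_pos":[0,0,0],"delta_rot":[0,0,0],"hand":5.5},{"delta_pos":[0,0,0],"delta_rot":[0,0,0],"hand":5.5},{"delta_pos":[0,0,0],"delta_rot":[0,0,0],"hand":5.5},{"delta_pos":[0,0,0],"delta_rot":[0,0,0],"hand":5.5}])

```text
t: 26.1
eef_pos: [0.4637, 0.372, 0.2966]
ee_rot: [-3.141, 0.0, -0.597]
force: [0.1, 0.4, -3.2]
width: 0.0622
```

```bash
python3 - <<'E'
from h import *
s=grab_frame("scene")
crop(s,170,170,140,140,4,"pics/s10.png")
st=get_state();print(st['eef_pos'],st['ee_rot'],st['force'])
E
```

```text
[0.46368919 0.37216856 0.29648353] [-3.14113564e+00  2.47219168e-05 -5.96531722e-01] [-0.44783567 -0.39640155 -3.17500246]
```

View pics/s10.png

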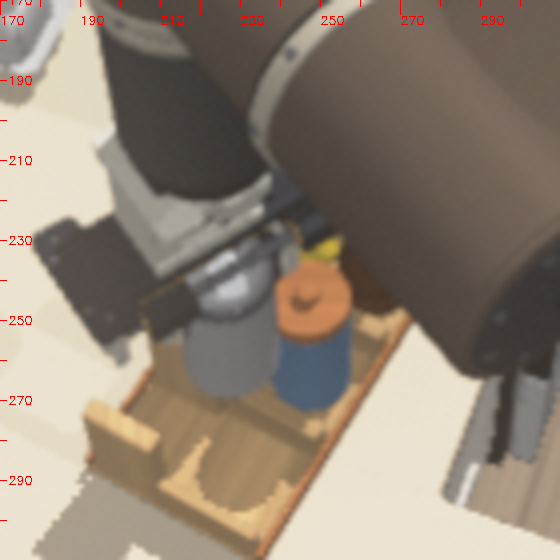

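The pose matches the original grasp to within 1 mm. Lower it into the slot.

move_arm(rows=[{"delta_pos":[0,0.05,-2],"delta_rot":[0,0,0],"hand":5.5},{"delta_pos":[0,0,-3],"delta_rot":[0,0,0],"hand":5.5},{"delta_pos":[0,0,-3],"delta_rot":[0,0,0],"hand":5.5},{"delta_pos":[0,0,-3],"delta_rot":[0,0,0],"hand":5.5},{"delta_pos":[0,0,-2],"delta_rot":[0,0,0],"hand":5.5},{"delta_pos":[0,0,-1],"delta_rot":[0,0,0],"hand":5.5},{"delta_pos":[0,0,-1],"delta_rot":[0,0,0],"hand":5.5},{"delta_pos":[0,0,0],"delta_rot":[0,0,0],"hand":5.5},{"delta_pos":[0,0,0],"delta_rot":[0,0,0],"hand":5.5},{"delta_pos":[0,0,0],"delta_rot":[0,0,0],"hand":5.5}])

```text
t: 27.15
eef_pos: [0.464, 0.3738, 0.1473]
ee_rot: [-3.14, -0.0, -0.596]
force: [-0.0, 0.1, -2.7]
width: 0.0623
```

move_arm(rows=[{"delta_pos":[0,0,-1],"delta_rot":[0,0,0],"hand":5.5},{"delta_pos":[0,0,-1],"delta_rot":[0,0,0],"hand":5.5},{"delta_pos":[0,0,-0.8],"delta_rot":[0,0,0],"hand":5.5},{"delta_pos":[0,0,-0.5],"delta_rot":[0,0,0],"hand":5.5},{"delta_pos":[0,0,-0.2],"delta_rot":[0,0,0],"hand":5.5},{"delta_pos":[0,0,0],"delta_rot":[0,0,0],"hand":5.5},{"delta_pos":[0,0,0],"delta_rot":[0,0,0],"hand":5.5},{"delta_pos":[0,0,0],"delta_rot":[0,0,0],"hand":5.5},{"delta_pos":[0,0,0],"delta_rot":[0,0,0],"hand":5.5},{"delta_pos":[0,0,0],"delta_rot":[0,0,0],"hand":5.5}])

```text
t: 28.15
eef_pos: [0.4636, 0.3733, 0.1114]
ee_rot: [-3.141, -0.0, -0.596]
force: [-0.1, 0.3, -3.4]
width: 0.0622
```

move_arm(rows=[{"delta_pos":[0,0,-0.2],"delta_rot":[0,0,0],"hand":5.5},{"delta_pos":[0,0,-0.15],"delta_rot":[0,0,0],"hand":5.5},{"delta_pos":[0,0,-0.1],"delta_rot":[0,0,0],"hand":5.5},{"delta_pos":[0,0,0],"delta_rot":[0,0,0],"hand":5.5},{"delta_pos":[0,0,0],"delta_rot":[0,0,0],"hand":5.5},{"delta_pos":[0,0,0],"delta_rot":[0,0,0],"hand":5.5},{"delta_pos":[0,0,0],"delta_rot":[0,0,0],"hand":5.5},{"delta_pos":[0,0,0],"delta_rot":[0,0,0],"hand":5.5},{"delta_pos":[0,0,0],"delta_rot":[0,0,0],"hand":5.5},{"delta_pos":[0,0,0],"delta_rot":[0,0,0],"hand":5.5}])

```text
t: 29.15
eef_pos: [0.4636, 0.3732, 0.1067]
ee_rot: [-3.142, -0.0, -0.596]
force: [-1.0, -0.0, -2.4]
width: 0.0618
```

move_arm(rows=[{"delta_pos":[0,0,-0.1],"delta_rot":[0,0,0],"hand":5.5},{"delta_pos":[0,0,0],"delta_rot":[0,0,0],"hand":5.5},{"delta_pos":[0,0,0],"delta_rot":[0,0,0],"hand":6.3},{"delta_pos":[0,0,0],"delta_rot":[0,0,0],"hand":6.6},{"delta_pos":[0,0,0],"delta_rot":[0,0,0],"hand":7.7},{"delta_pos":[0,0,0],"delta_rot":[0,0,0],"hand":7.7},{"delta_pos":[0,0,0],"delta_rot":[0,0,0],"hand":7.7},{"delta_pos":[0,0,0],"delta_rot":[0,0,0],"hand":7.7},{"delta_pos":[0,0,0],"delta_rot":[0,0,0],"hand":7.7},{"delta_pos":[0,0,0],"delta_rot":[0,0,0],"hand":7.7}])

```text
t: 30.15
eef_pos: [0.4636, 0.3732, 0.1056]
ee_rot: [3.142, -0.0, -0.596]
force: [0.4, -1.3, -0.8]
width: 0.0771
```

move_arm(rows=[{"delta_pos":[0,0,1],"delta_rot":[0,0,0],"hand":7.7},{"delta_pos":[0,0,1.5],"delta_rot":[0,0,0],"hand":7.7},{"delta_pos":[0,0,2.5],"delta_rot":[0,0,0],"hand":7.7},{"delta_pos":[0,0,3],"delta_rot":[0,0,0],"hand":7.7},{"delta_pos":[0,0,3],"delta_rot":[0,0,0],"hand":7.7},{"delta_pos":[0,0,3],"delta_rot":[0,0,0],"hand":7.7},{"delta_pos":[0,-3,2],"delta_rot":[0,0,0],"hand":7.7},{"delta_pos":[0,-4.5,0],"delta_rot":[0,0,0],"hand":7.7},{"delta_pos":[0,-4.5,0],"delta_rot":[0,0,0],"hand":7.7},{"delta_pos":[0,-4.5,0],"delta_rot":[0,0,0],"hand":7.7}])

```text
t: 31.15
eef_pos: [0.4632, 0.2067, 0.2667]
ee_rot: [-3.14, -0.0, -0.595]
force: [-0.0, -0.8, 1.3]
width: 0.077
```

move_arm(rows=[{"delta_pos":[0,-4.5,0],"delta_rot":[0,0,0],"hand":7.7},{"delta_pos":[0,-4.5,0],"delta_rot":[0,0,0],"hand":7.7},{"delta_pos":[0,-4.5,0],"delta_rot":[0,0,0],"hand":7.7},{"delta_pos":[0,-4.5,0],"delta_rot":[0,0,0],"hand":7.7},{"delta_pos":[0,-3,0],"delta_rot":[0,0,0],"hand":7.7},{"delta_pos":[0,0,0],"delta_rot":[0,0,0],"hand":7.7},{"delta_pos":[0,0,0],"delta_rot":[0,0,0],"hand":7.7},{"delta_pos":[0,0,0],"delta_rot":[0,0,0],"hand":7.7},{"delta_pos":[0,0,0],"delta_rot":[0,0,0],"hand":7.7},{"delta_pos":[0,0,0],"delta_rot":[0,0,0],"hand":7.7}])

```text
t: 32.15
eef_pos: [0.4637, -0.001, 0.2657]
ee_rot: [3.142, 0.0, -0.594]
force: [0.4, 0.1, 0.6]
width: 0.0769
```

```bash
python3 - <<'E'
from h import *
s=grab_frame("scene");t=grab_frame("top")
cv2.imwrite("pics/s11.png",cv2.resize(s,(800,600)))
crop(t,110,150,130,100,6,"pics/t11.png");crop(t,300,160,100,90,6,"pics/u11.png")
st=get_state();print(st['t'],st['eef_pos'],st['force'])
E
```

```text
32.25 [ 0.46360878 -0.00118753  0.26561043] [ 0.23679087  0.30516554 -0.75029786]
```

View pics/s11.png

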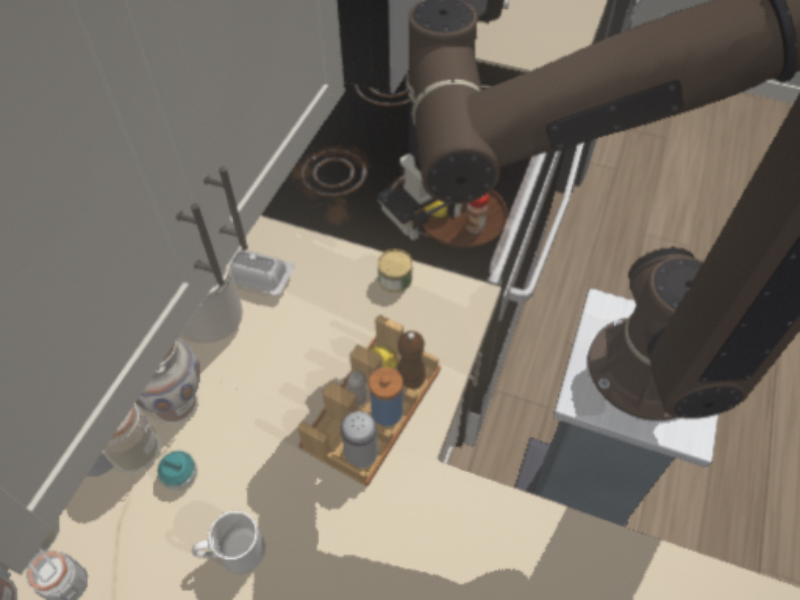

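View pics/t11.png

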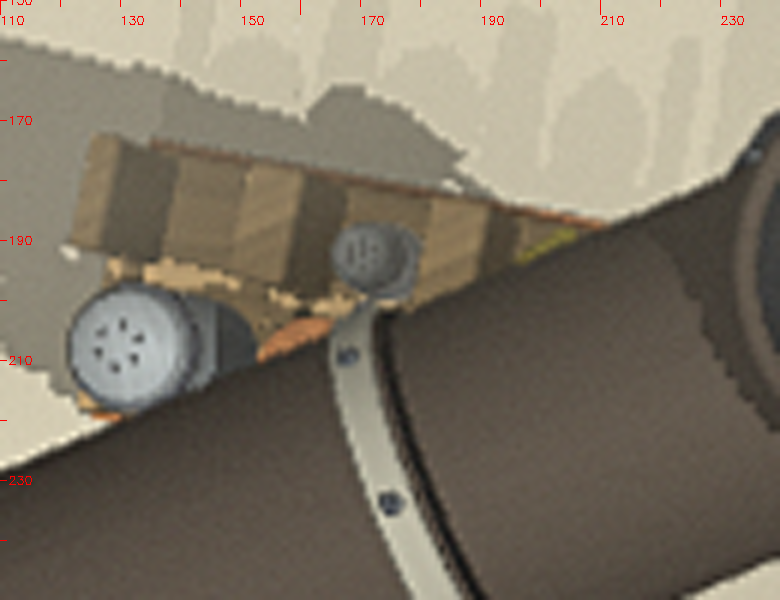

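View pics/u11.png

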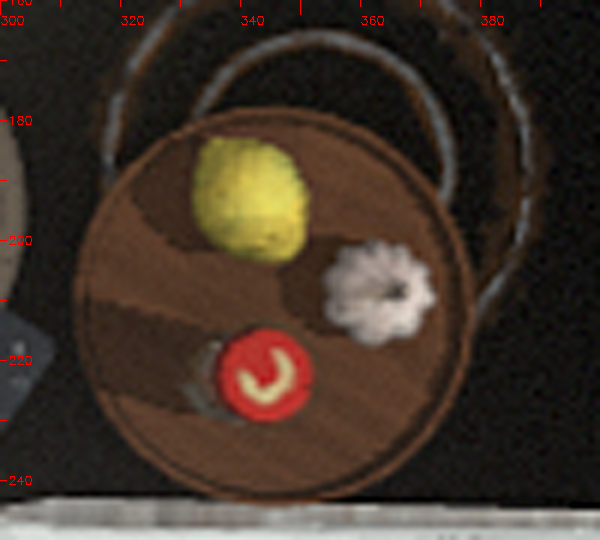

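The shaker is back in its slot: its top is at (131.5,208) and was at (132.2,208). The jar stands on the tray, everything else is where it was, and the arm is clear. Hand in.

```bash
python3 - <<'E'
from station import *
print(job_done())
E
```

```text
the job is handed in; nothing more can be done
None
```

The job is done and handed in at about 32 s of the 66 s allowed; `job_done` gave no verdict.

- **What I did:** The spice jar was in the left lane, behind the flour shaker. I stood the shaker on the worktop at (0.451, 0.033). I then stood the jar on the free half of the tray at (0.437, -0.234) and put the shaker back in its slot from the same grasp pose.
- **Last pictures:**
  - The shaker is upright in its slot, within about 1 pixel (roughly 2–3 mm) of where it started.
  - The jar is upright on the tray, about 45 mm from the tray centre and clear of the lemon and garlic.
  - The tin, lemons, garlic, salt shaker, canister and mill look unmoved, and the gripper touches nothing.
- **Limits:**
  - In the last top picture the arm hid most of the canister and the whole mill. Those two I could only check in the scene picture.
  - At the start the two cameras disagreed by about 5 mm. I went with the top camera, which later matched the tool position to within 1 mm.

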